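# Slide the pattern plate along the rail into the corner pocket

### The job

On the wooden setting board, push the round pattern plate with the fingertips straight against the steel guide rail near where it lies, then slide it along the rail, keeping it against the rail all the way, fully home into the corner pocket at the end whose stop has the side lip (the other end has only a plain stop). Slide it flat on the board without lifting, carrying or tipping it, and do not disturb the moon cake or the date stamp beside the board.

Things in the scene. Friction and masses are not known exactly. Their poses are not given: they have to be found in the camera images.
- setting_board: Fixed wooden board, 120 (x) x 370 (y) x 8 mm. Origin: centre of its underside, on the table; x points across it away from the robot, y along it to the left, z up. The plate slides on its top, 8 mm above the origin. A steel rail runs along its near edge, parallel to y: inner face at x = -45 mm, 14 mm high above the board. Fixed stops stand at both ends, in either order.
- corner_block: Fixed steel stop with a side lip (a T from above), 14 mm high above the board, at board y = +150 or -150 mm. Origin: on the board's top, in line with the rail's face, middle of the stop's thickness; axes as the board's. Stop: y -5 to +5 mm, from the rail (x = 0) to x = 70.5 mm. Plate home: its centre at x = 28 to 32 mm and 33 mm in y from here, towards the board's middle.
- pocket_lip (a point): Point on the corner block, top of its lip's middle: the lip lies parallel to the rail, 10 mm wide (rounded ends), 60.5 to 70.5 mm off the rail's face, and reaches 31 mm to both sides of the stop's middle, so 26 mm past the stop's face. The pocket is the space between rail, stop and lip on the side towards the board's middle: 60.5 mm wide, 4 mm wider than the plate.
- plain_stop: Fixed straight steel stop without a lip, 45 mm long, 10 mm thick, 14 mm high above the board, at the other end of the board (board y = 150 mm the other way). Origin as for the corner block. Not the place for the plate.
- pattern_plate: Loose round off-white pattern plate (disc with a moulded relief on top), 56.4 mm in diameter, 11 mm thick, about 30 g. Origin: centre of its underside; z up. Starts flat on the board near the middle, 25 to 47 mm of free board between it and the rail; at the rail its centre is at board x = -16.8 mm. The side away from the rail is open. Pressed hard on the rail it jams: push it mainly along the rail, 5 to 10 degrees towards it.
- loose_cake: Moon cake, 75 mm across, 32 mm high, standing on the table beside one end of the board (either end). Bystander. Origin: centre of its underside.
- date_stamp: Black date stamp, 36 x 62 x 97 mm high, standing on the table beside the other end of the board. Bystander. Origin: centre of its underside.
Not all that is in view belongs to the job. What is shaped like the pattern_plate but purple or yellow is not meant.

How it is judged:
On the way, in this order (a step that is already met when the one before it is completed fails the run):
1. the plate is against the rail (within 3 mm) in the middle part of the board, well short of the pocket (x of pattern_plate in the frame of setting_board below -0.0138 m and y of pattern_plate in the frame of setting_board between -0.085 and 0.085 m), for 0.1 s.
2. the plate is home in the corner pocket (y of pattern_plate in the frame of corner_block between -0.0365 and 0.0365 m and y of pattern_plate in the frame of setting_board between -0.125 and 0.125 m and x of pattern_plate in the frame of corner_block between 0.025 and 0.0345 m and z of pattern_plate in the frame of setting_board between 0.004 and 0.012 m and angle between pattern_plate's own z axis and vertical below 0.1 rad), for 0.2 s.
At the end, for the whole second after the job is handed in: The plate lies flat and still on the board in the pocket between the rail and the side lip, its edge within about 3 mm of the stop (all of step 2 and linear speed of pattern_plate below 0.01 m/s); the robot touches nothing.
It fails at once if the plate is lifted off the board (more than 6 mm) (z of pattern_plate in the frame of setting_board above 0.014 m).
It fails at once if the plate is tipped (angle between pattern_plate's own z axis and vertical above 0.3 rad).
It fails at once if the plate leaves the rail by more than 10 mm on the last stretch to an end (x of pattern_plate in the frame of setting_board above -0.0068 m and (y of pattern_plate in the frame of setting_board above 0.09 m or y of pattern_plate in the frame of setting_board below -0.09 m)).
It fails at once if the moon cake is moved more than 15 mm (distance of loose_cake from where it was at the start of the episode above 0.015 m).
It fails at once if the date stamp is moved more than 15 mm or tipped (distance of date_stamp from where it was at the start of the episode above 0.015 m or angle between date_stamp's own z axis and vertical above 0.3 rad).
It also fails if it takes over 45 s, if anything falls off the work surface, if the arm or the gripper's body presses on something with over 40 N, if the wrist force passes 120 N, or if a joint passes its speed limit or range.

### The arm

A 7-joint arm with a two-finger parallel gripper is mounted at the origin on the work surface; the furniture and walls round the work are solid. World frame = base frame: x ahead of the robot, y to its left, z up, the work surface at z = 0. Lengths are in m, angles in rad, forces in N, time in s.
With the tool pointing down it reaches from about 0.35 to 0.9 m from the base axis. Payload 8.1 kg.
Tool frame: the origin (TCP) lies at the very end of the fingers, on their centre line; the grasp point (between the pads) lies 19 mm behind it; z points along the fingers, x is the direction in which the jaws open and shut, and the axes are right-handed (so a half turn about z gives the same grasp; the last joint's range is limited). The gripper opens to 92 mm and grips with 3 to 60 N. Pads are 19 mm wide; open, the fingers measure 130 mm over their backs; the gripper's body (75 mm by 190 mm) begins 47 mm behind the grasp point.
Start: joints at [1.124, 0.434, 0.025, 1.573, -0.012, 1.134, -0.075], TCP at [0.211, -0.588, 0.227] pointing down, gripper open.
Joint ranges: [-2.62, 2.62], [-0.44, 2.09], [-1.27, 1.32], [0.08, 2.57], [-1.32, 4.46], [0.12, 2], [-2.74, 2.74]. Speed limits (rad/s): [2.22, 2.22, 3.01, 3.01, 3.14, 3.14, 3.14].

### API

Orientations are given as a rotation vector (axis times angle).
In Python, from cell import status, viewer, arm gives the robot as it stands.
- The arm moves only by the tool jog_arm, never from a script. Its argument "commands" is text: rows parted by semicolons, each of 7 numbers parted by spaces: the closure, from -1 (fully open) to 1 (shut), then the shift along the world's x, y, z normalised to -1 to 1, where 1 is 0.3 m, then the turn, a rotation vector about the world's x, y, z normalised to -1 to 1, where 1 is 2 pi rad. In form: jaw dx dy dz wx wy wz; .... A call has exactly 5 rows; each row shifts and turns the commanded pose from where the row before left it; what a row does not reach is not made up. A row lasts 1/10 s, in which the tool goes at most 50 mm and 8.59 degrees, less where a joint would pass 70% of its speed; a pose out of reach is approached as far as the arm can. A call with a number of a shift or a turn outside -1 to 1 is refused whole. A call with a gripper value outside its range is refused whole. The fingers move at their own pace and stop on an object; "force" is the grip in N (left out, the last holds). Time passes only in rows, so rows that do not move let the fingers close, or fill a call up. It gives the time, the measured TCP pose, the force and the opening at its end, in the units of the state.
- status.observe(): the state, without advancing time (a new reading comes with each control period).
- viewer.get_image(name): name is "scene" or "top"; returns a dict with "pixels" (480x640x3 uint8, red, green, blue), "z_map" (480x640 float32, m along the optical axis (not along the pixel's ray), 0 where there is no reading), "camera_matrix" (3x3 intrinsics, pixels), "R" (3x3) and "t" (3): a world point X has camera coordinates R X + t. Camera axes: x right, y down, z forward; pixel columns grow to the right and rows downward; lengths in m; the calibration is good to about 2 mm. A picture is of the moment at which its call begins.
- arm.sign_off(): hands the job in, once; it reports no verdict.
The state is a dict: "clock": time; "joints": joint angles; "dq": joint speeds; "joint_efforts": joint torques, N m; "position": TCP position; "ee_rot": TCP orientation; "force": force on the tool from outside, world axes, zero at the start; "ft_torque": the same for the moment, N m; "width": opening from 0.0 (shut) to 1.0 (fully open).
Only numpy, scipy, OpenCV 4.12 (cv2) and the standard library are available. Lean on these libraries where they do the work, as an engineer would, in place of code of your own. Each camera call takes 0.05 s, during which the arm holds its last target. There are 200 camera calls.

## Working session

There is one attempt and no reset: what is moved stays moved. The work goes in short steps, Python scripts to look and compute and a tool call to move; the robot and the scene stay as the last step left them, time stands still between calls to the robot, and variables do not carry over. Pictures are saved under pics/ and viewed, about 8 in all and at most 12, crops included, and the job is handed in when it is done.

Besides the shell and the picture viewer there is one more tool, called after "Call:" as name(argument=value, ...) on one line, values as JSON. jog_arm: Moves the arm, as the interface text tells. Scaled input: -1 to 1 covers 0.3 m each way for a shift and 2 pi rad each way for a turn. Its arguments: {"type":"object","properties":{"commands":{"type":"string"},"force":{"type":"number"}},"required":["commands"]}

```bash
mkdir -p pics; ls
python3 - <<'E'
from cell import status, viewer
import cv2,numpy as np
s=status.observe(); print({k:np.round(v,3) for k,v in s.items()})
for n in ("top","scene"):
    i=viewer.get_image(n); np.savez(f"pics/{n}0.npz",**i)
    cv2.imwrite(f"pics/{n}0.png",i["pixels"][:,:,::-1]); print(i["camera_matrix"],i["R"],i["t"])
E
```

```text
pics
{'clock': np.float64(0.0), 'joints': array([ 1.124,  0.435,  0.025,  1.574, -0.012,  1.134, -0.075]), 'dq': array([ 0.001,  0.001, -0.   , -0.001,  0.   ,  0.001,  0.002]), 'joint_efforts': array([-0.0000e+00, -6.6786e+01,  9.8500e-01, -3.1447e+01, -6.1000e-02,
        4.3000e-02,  0.0000e+00]), 'position': array([ 0.21 , -0.588,  0.226]), 'ee_rot': array([-2.568e+00,  1.808e+00,  2.000e-03]), 'force': array([-0.804,  0.241, -0.305]), 'ft_torque': array([ 0.034, -0.047,  0.008]), 'width': np.float64(1.001)}
[[436.53830642   0.         325.81578302]
 [  0.         436.53830642 234.11504122]
 [  0.           0.           1.        ]] [[ 1.78978225e-02 -9.99838290e-01  1.74987977e-03]
 [-9.94114633e-01 -1.79823355e-02 -1.06830388e-01]
 [ 1.06844579e-01  1.72450234e-04 -9.94275719e-01]] [0.00523151 0.44075826 0.86055823]
[[483.13805001   0.         325.59156691]
 [  0.         483.13805001 242.60609541]
 [  0.           0.           1.        ]] [[-0.8475341  -0.53073506  0.00249884]
 [-0.402188    0.63917015 -0.65551989]
 [ 0.34631021 -0.55658046 -0.75517377]] [0.39836846 0.18730695 0.81418405]
```

View pics/top0.png

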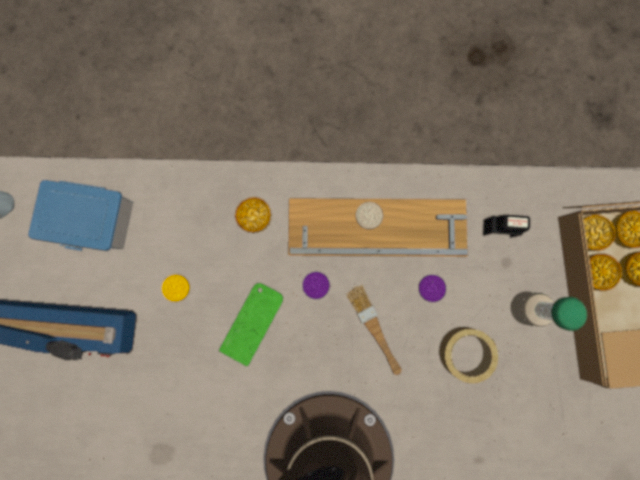

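View pics/scene0.png

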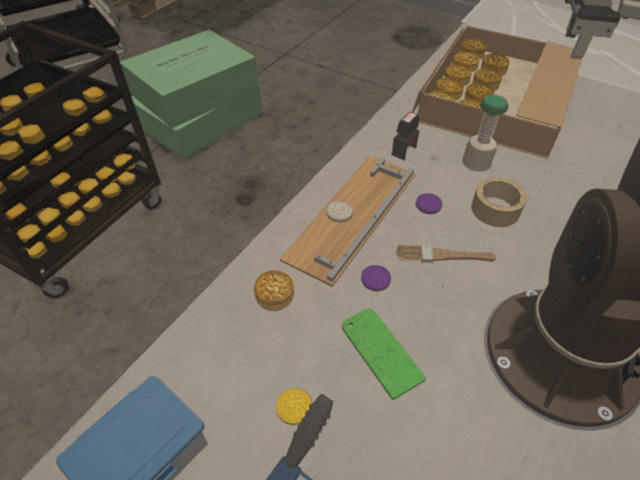

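The top view shows the board spanning columns 289–467 and rows 198–255, with the rail on row 252. The lipped stop is on the right at (452,232), its lip on row 216, and the plain stop is at (305,236). The plate is at (370,215), the cake at (253,214) and the stamp at (507,225). The scene view agrees.

```bash
cat > h.py <<'E'
import numpy as np,cv2
def px2w(i,u,v,z):
    K=i["camera_matrix"];R=i["R"];t=i["t"]
    d=R.T@np.linalg.solve(K,[u,v,1.]);c=-R.T@t
    return c+d*(z-c[2])/d[2]
def plate(i,box,z=.019,prevmask=None):
    "centre (px, world) of the off-white blob in box u0,v0,u1,v1"
    u0,v0,u1,v1=box;h=cv2.cvtColor(np.ascontiguousarray(i["pixels"][v0:v1,u0:u1]),cv2.COLOR_RGB2HSV)
    m=((h[...,1]<75)&(h[...,2]>150)).astype(np.uint8)
    n,l,s,c=cv2.connectedComponentsWithStats(m);k=1+s[1:,4].argmax()
    p=c[k]+[u0,v0];return p,s[k],px2w(i,*p,z)
E
python3 - <<'E'
import numpy as np,cv2
from h import *
i=dict(np.load("pics/top0.npz"))
print(plate(i,(340,200,400,245)))
for n,u,v,z in [("bFL",289,198,.008),("bFR",467,198,.008),("railL",289,249,.022),("railR",467,249,.022),("railLnear",289,255,.022),("stop",452,232,.022),("lip",452,216,.022),("plain",305,236,.022),("cake",253,214,.032),("stamp",515,222,.097),("stampbase",487,225,.0)]:
    print(n,px2w(i,u,v,z).round(4))
c=i["pixels"][190:262,280:540,::-1]
cv2.imwrite("pics/crop0.png",cv2.resize(c,None,fx=3,fy=3,interpolation=cv2.INTER_CUBIC))
E
```

```text
(array([368.98305085, 215.00753296]), array([ 16,   3,  27,  25, 531], dtype=int32), array([ 0.4819976 , -0.07444037,  0.019     ]))
bFL [0.5164 0.0911 0.008 ]
bFR [ 0.5232 -0.2792  0.008 ]
railL [0.4092 0.087  0.022 ]
railR [ 0.4157 -0.2729  0.022 ]
railLnear [0.397  0.0867 0.022 ]
stop [ 0.4497 -0.243   0.022 ]
lip [ 0.4826 -0.2435  0.022 ]
plain [0.4362 0.0553 0.022 ]
cake [0.4778 0.1606 0.032 ]
stamp [ 0.4618 -0.3389  0.097 ]
stampbase [ 0.4683 -0.3226  0.    ]
```

View pics/crop0.png

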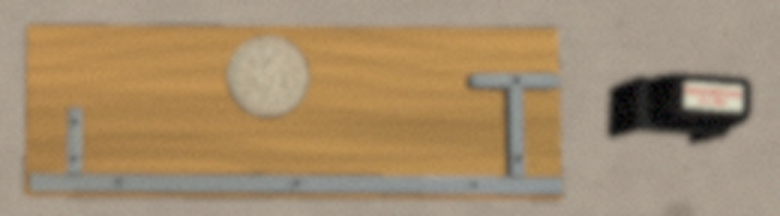

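Run:
```python
from h import *
i=dict(np.load("pics/top0.npz"))
W=lambda u,v,z=.022:px2w(i,(u+.5)/3-.5+280,(v+.5)/3-.5+190,z)[:2]
a,b,c=W(118,183),W(296,184),W(473,185)
d=a-c; th=np.arctan2(-d[0],d[1]); print("rail screws",a,b,c,"yaw deg",np.degrees(th))
ex=np.array([np.cos(th),np.sin(th)]);ey=np.array([-ex[1],ex[0]])
for n,p in dict(inL=W(30,173),inR=W(560,178),far=W(290,26,.008),L=W(26,100,.008),R=W(557,100,.008),plate=W(267.5,76,.019),lip=W(516,80),stop=W(516,158),lipInner=W(490,87),stopface=W(508,130),plain=W(74,140)).items(): print(n,p.round(4),"rel mid screw",((p-b)@ex).round(4),((p-b)@ey).round(4))
```

```text
rail screws [0.40688145 0.02632997] [ 0.40836753 -0.09358094] [ 0.40984193 -0.2128554 ] yaw deg 0.709132940875789
inL [0.4126 0.0858] rel mid screw 0.0064 0.1793
inR [ 0.4156 -0.2716] rel mid screw 0.0051 -0.1781
far [ 0.519  -0.0906] rel mid screw 0.1107 0.0016
L [0.464 0.091] rel mid screw 0.0579 0.1839
R [ 0.4706 -0.2749] rel mid screw 0.06 -0.1821
plate [ 0.482  -0.0741] rel mid screw 0.0739 0.0185
lip [ 0.4819 -0.2428] rel mid screw 0.0716 -0.1501
stop [ 0.4286 -0.2421] rel mid screw 0.0184 -0.1487
lipInner [ 0.4767 -0.225 ] rel mid screw 0.0667 -0.1323
stopface [ 0.4476 -0.2369] rel mid screw 0.0374 -0.1438
plain [0.4355 0.0566] rel mid screw 0.0289 0.1499
```

Call:
jog_arm(commands="1 0.073 0.114 0 0 0 -0.0037; 1 0.073 0.114 0 0 0 -0.0037; 1 0.073 0.114 0 0 0 -0.0037; 1 0.073 0.114 0 0 0 -0.0037; 1 0.073 0.114 0 0 0 -0.0037", force=20)

```text
clock: 0.6
position: [0.3206, -0.4158, 0.2265]
ee_rot: [-2.458, 1.956, 0.001]
force: [0.5, 0.3, 0.1]
width: 0.614
```

Call:
jog_arm(commands="1 0.073 0.114 0 0 0 -0.0037; 1 0.073 0.114 0 0 0 -0.0037; 1 0.073 0.114 0 0 0 -0.0037; 1 0.073 0.114 0 0 0 -0.0037; 1 0.073 0.114 0 0 0 -0.0037")

```text
clock: 1.1
position: [0.4301, -0.2449, 0.2266]
ee_rot: [2.34, -2.096, -0.0]
force: [1.2, -0.2, 0.0]
width: 0.18
```

Call:
jog_arm(commands="1 0.073 0.114 0 0 0 -0.0037; 1 0.073 0.114 0 0 0 -0.0037; 1 0.073 0.114 0 0 0 -0.0037; 1 0.073 0.114 0 0 0 -0.0037; 1 0.073 0.114 0 0 0 -0.0037")

```text
clock: 1.6
position: [0.5396, -0.074, 0.2265]
ee_rot: [2.214, -2.228, -0.001]
force: [0.2, -0.9, 0.0]
width: 0.006
```

Call:
jog_arm(commands="1 0.01 0 -0.12 0 0 0; 1 0.01 0 -0.12 0 0 0; 1 0 0 -0.12 0 0 0.003; 1 0 0 -0.12 0 0 0; 1 0 0 -0.12 0 0 0")

```text
clock: 2.1
position: [0.5448, -0.0754, 0.0452]
ee_rot: [2.237, -2.206, -0.0]
force: [0.3, 0.8, -0.4]
width: 0.005
```

Call:
jog_arm(commands="1 0 0 -0.04 0 0 0; 1 0 0 -0.03 0 0 0; 1 0 0 -0.025 0 0 0; 1 0 0 -0.02 0 0 0; 1 0 0 0 0 0 0")

```text
clock: 2.6
position: [0.5454, -0.0755, 0.0125]
ee_rot: [-2.237, 2.206, -0.001]
force: [-0.6, -0.6, 0.3]
width: 0.002
```

Run:
```python
from cell import status, viewer
from h import *
i=viewer.get_image("scene")
cv2.imwrite("pics/s1.png",cv2.resize(i["pixels"][130:310,260:440,::-1],None,fx=3.2,fy=3.2,interpolation=cv2.INTER_CUBIC))
```

```text
(no output)
```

View pics/s1.png

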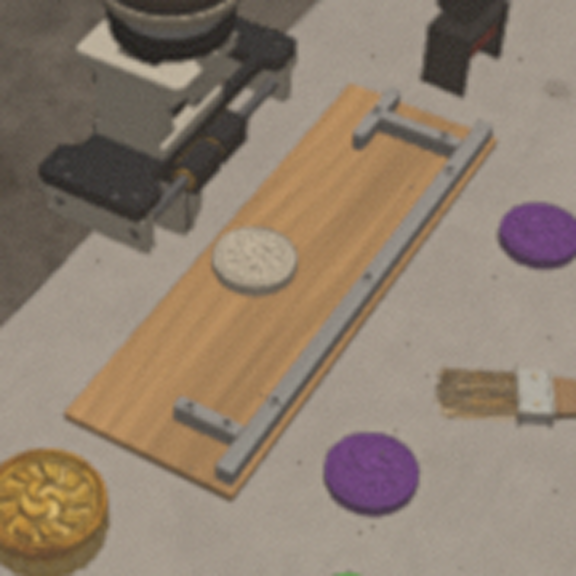

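The closed fingers are beyond the board's far edge at crop (178,225), in line with the plate at (255,260). Next I push towards the rail.

Call:
jog_arm(commands="1 -0.03 0.004 0 0 0 0; 1 -0.03 0 0 0 0 0; 1 -0.03 0 0 0 0 0; 1 -0.03 0 0 0 0 0; 1 -0.03 0 0 0 0 0")

```text
clock: 3.15
position: [0.4993, -0.0743, 0.0125]
ee_rot: [-2.237, 2.206, -0.001]
force: [0.3, 0.3, 1.1]
width: 0.007
```

Run:
```python
from cell import status, viewer
from h import *
s=status.observe();print(s["position"],s["force"])
i=viewer.get_image("scene")
cv2.imwrite("pics/s2.png",cv2.resize(i["pixels"][150:270,280:440,::-1],None,fx=4,fy=4,interpolation=cv2.INTER_CUBIC))
print(i["R"]@s["position"]+i["t"])
```

```text
[ 0.4993395  -0.07431931  0.01245811] [0.3177058  0.25979031 1.12543078]
[ 0.0146362  -0.06919063  1.01906705]
```

View pics/s2.png

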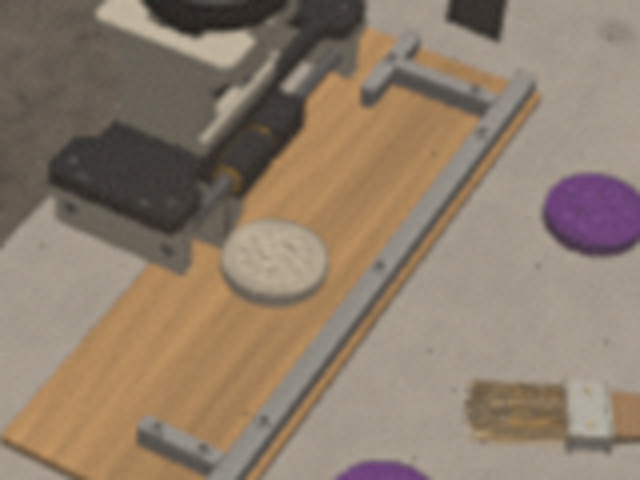

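The fingers touch the plate's far side; the plate centre is at crop (275,257) and is moving towards the rail as intended.

Run:
```python
from h import *
i=dict(np.load("pics/scene0.npz"))
print(plate(i,(315,190,365,235)), px2w(i,348.4,213.9,.019))
```

```text
(array([339.18852459, 209.54918033]), array([ 12,  11,  26,  18, 366], dtype=int32), array([ 0.48461915, -0.0767822 ,  0.019     ])) [ 0.46190452 -0.07607139  0.019     ]
```

Call:
jog_arm(commands="1 -0.01 0 0 0 0 0; 1 -0.01 0 0 0 0 0; 1 -0.01 0 0 0 0 0; 1 -0.01 0 0 0 0 0; 1 0 0 0 0 0 0")

```text
clock: 3.7
position: [0.4877, -0.0742, 0.0122]
ee_rot: [2.236, -2.206, -0.0]
force: [0.1, -0.7, -0.3]
width: 0.006
```

Call:
jog_arm(commands="1 -0.005 0 0 0 0 0; 1 -0.005 0 0 0 0 0; 1 -0.005 0 0 0 0 0; 1 0 0 0 0 0 0; 1 0 0 0 0 0 0")

```text
clock: 4.2
position: [0.4836, -0.0742, 0.0122]
ee_rot: [2.237, -2.206, -0.0]
force: [0.7, -0.3, 0.4]
width: 0.004
```

Run:
```python
from cell import status, viewer
from h import *
s=status.observe();print(s["position"],s["force"])
i=viewer.get_image("scene");print(plate(i,(335,195,385,245)))
cv2.imwrite("pics/s3.png",cv2.resize(i["pixels"][150:270,280:440,::-1],None,fx=4,fy=4,interpolation=cv2.INTER_CUBIC))
```

```text
[ 0.48358629 -0.0742316   0.01222899] [ 0.74921624 -0.31273168  0.43650609]
(array([355.46391753, 216.85051546]), array([  7,  13,  27,  19, 388], dtype=int32), array([ 0.44528401, -0.07649418,  0.019     ]))
```

Call:
jog_arm(commands="1 -0.003 0 0 0 0 0; 1 -0.003 0 0 0 0 0; 1 -0.003 0 0 0 0 0; 1 0 0 0 0 0 0; 1 0 0 0 0 0 0")

```text
clock: 4.75
position: [0.4824, -0.0742, 0.0127]
ee_rot: [-2.236, 2.205, -0.003]
force: [5.3, 0.1, -0.5]
width: 0.004
```

Call:
jog_arm(commands="1 0.02 0 0 0 0 0; 1 0.04 0 0 0 0 0; 1 0.05 0 0 0 0 0; 1 0 0 0.08 0 0 0; 1 0 0 0.08 0 0 0")

```text
clock: 5.25
position: [0.5138, -0.0741, 0.06]
ee_rot: [2.236, -2.205, -0.004]
force: [1.4, -0.1, -0.3]
width: 0.004
```

Call:
jog_arm(commands="1 0 0.037 0 0 0 0.0231; 1 0 0.037 0 0 0 0.0231; 1 0 0.037 0 0 0 0.0231; 1 0 0.037 0 0 0 0.0231; 1 0 0.037 0 0 0 0.0231")

```text
clock: 5.75
position: [0.514, -0.0184, 0.06]
ee_rot: [2.877, -1.26, -0.002]
force: [0.1, 0.4, -0.4]
width: 0.005
```

Call:
jog_arm(commands="1 -0.044 0 0 0 0 0.0231; 1 -0.044 0 0 0 0 0.0231; 1 -0.044 0 0 0 0 0.0231; 1 -0.044 0 0 0 0 0.0231; 1 -0.044 0 0 0 0 0.0231")

```text
clock: 6.25
position: [0.4475, -0.0188, 0.0601]
ee_rot: [3.137, -0.157, -0.002]
force: [-0.6, -0.1, -0.1]
width: 0.002
```

Run:
```python
from cell import status, viewer
from h import *
from scipy.spatial.transform import Rotation as R
s=status.observe();print(s["position"],s["joints"].round(2),R.from_rotvec(s["ee_rot"]).as_matrix().round(3))
i=viewer.get_image("scene");print(plate(i,(335,195,385,245)))
cv2.imwrite("pics/s4.png",cv2.resize(i["pixels"][150:270,280:440,::-1],None,fx=4,fy=4,interpolation=cv2.INTER_CUBIC))
```

```text
[ 0.44754883 -0.01884034  0.06006272] [ 0.39  0.46 -0.59  2.14  0.41  0.66 -0.59] [[ 0.995 -0.1   -0.001]
 [-0.1   -0.995 -0.   ]
 [-0.001  0.    -1.   ]]
(array([377.59793814, 235.12027491]), array([ 30,  23,  20,  27, 291], dtype=int32), array([ 0.38280198, -0.05604746,  0.019     ]))
```

View pics/s4.png

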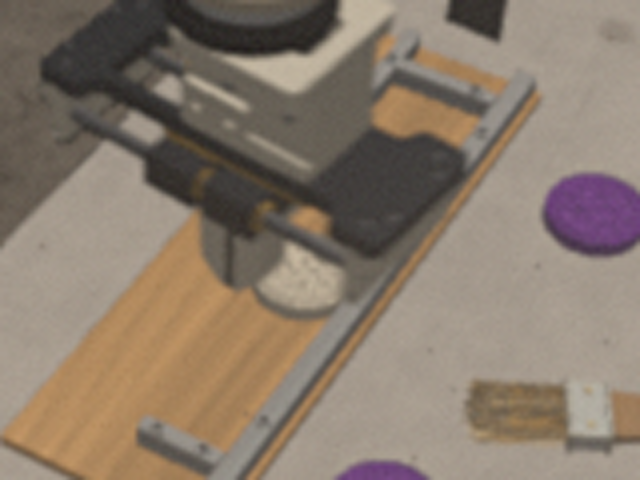

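The plate rests on the rail at crop (300,275), and the shut fingers are behind it on the +y side, at (240,250). Next I lower them and push along the rail.

Call:
jog_arm(commands="1 0 0 -0.06 0 0 0; 1 0 0 -0.05 0 0 0; 1 0 0 -0.03 0 0 0; 1 0 0 -0.02 0 0 0; 1 0 0 0 0 0 0")

```text
clock: 6.8
position: [0.4479, -0.0186, 0.0117]
ee_rot: [3.137, -0.167, -0.002]
force: [0.1, 0.6, 0.3]
width: 0.009
```

Call:
jog_arm(commands="1 0 -0.015 0 0 0 0; 1 0 -0.015 0 0 0 0; 1 0 -0.015 0 0 0 0; 1 0 -0.015 0 0 0 0; 1 0 -0.015 0 0 0 0")

```text
clock: 7.3
position: [0.4481, -0.0418, 0.0125]
ee_rot: [3.137, -0.166, 0.001]
force: [-0.1, 0.9, -0.5]
width: 0.005
```

Run:
```python
from cell import status, viewer
from h import *
s=status.observe();print(s["position"],s["force"])
i=viewer.get_image("scene");cv2.imwrite("pics/s5.png",cv2.resize(i["pixels"][150:270,280:440,::-1],None,fx=4,fy=4,interpolation=cv2.INTER_CUBIC))
```

```text
[ 0.44811285 -0.04178743  0.01245906] [-0.0751456   0.89138616 -0.46813106]
```

View pics/s5.png

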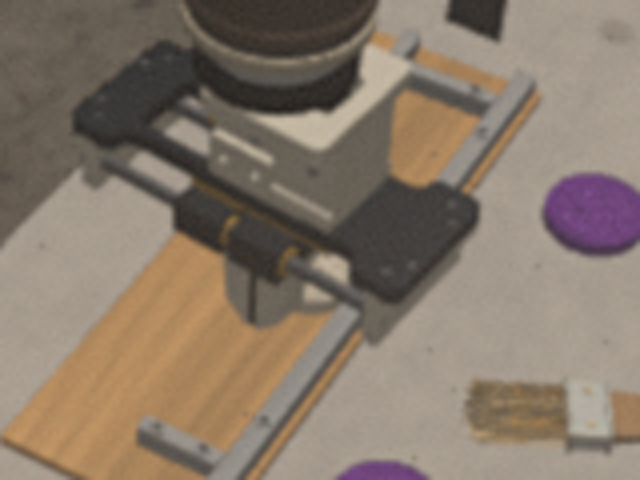

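The fingers touch the plate's +y side, and the plate is on the rail at crop (325,280). I continue along the rail.

Call:
jog_arm(commands="1 0.0003 -0.02 0 0 0 0; 1 0.0003 -0.02 0 0 0 0; 1 0.0003 -0.02 0 0 0 0; 1 0.0003 -0.02 0 0 0 0; 1 0.0003 -0.02 0 0 0 0")

```text
clock: 7.85
position: [0.4484, -0.0718, 0.0122]
ee_rot: [3.137, -0.166, 0.0]
force: [0.3, 1.1, 0.2]
width: 0.007
```

Run:
```python
from cell import status, viewer
from h import *
s=status.observe();print(s["position"],s["force"])
for n,c in (("scene",(150,270,300,460)),("top",(190,262,340,480))):
    i=viewer.get_image(n);cv2.imwrite(f"pics/{n}6.png",cv2.resize(i["pixels"][c[0]:c[1],c[2]:c[3],::-1],None,fx=4,fy=4,interpolation=cv2.INTER_CUBIC))
a,b=[cv2.resize(cv2.imread(f"pics/{n}6.png"),(560,288 if n=="top" else 300)) for n in ("top","scene")]
cv2.imwrite("pics/b6.png",np.vstack([a,b]))
```

```text
[ 0.44840368 -0.07182502  0.01224508] [0.27237173 1.14679501 0.23373762]
```

View pics/b6.png

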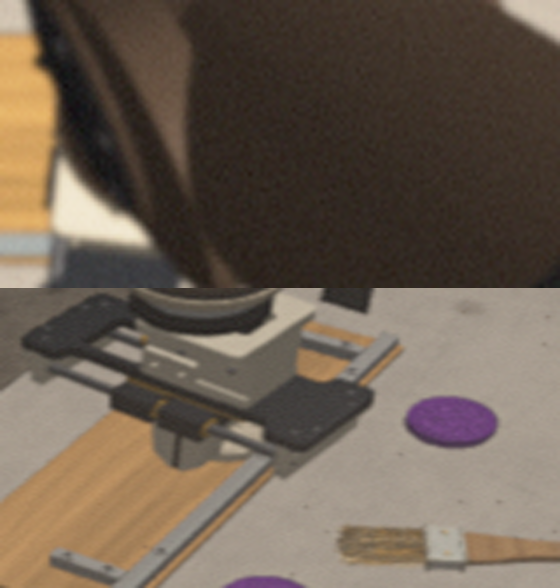

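The top view is blocked by the arm. In the scene view the plate is still against the rail in front of the fingers at (240,440), so I continue.

Call:
jog_arm(commands="1 0.0003 -0.02 0 0 0 0; 1 0.0003 -0.02 0 0 0 0; 1 0.0003 -0.02 0 0 0 0; 1 0.0003 -0.02 0 0 0 0; 1 0.0003 -0.02 0 0 0 0")

```text
clock: 8.45
position: [0.4488, -0.1019, 0.0122]
ee_rot: [3.137, -0.166, 0.0]
force: [-0.1, 0.6, -0.1]
width: 0.006
```

Call:
jog_arm(commands="1 0.0003 -0.02 0 0 0 0; 1 0.0003 -0.02 0 0 0 0; 1 0.0003 -0.02 0 0 0 0; 1 0.0003 -0.02 0 0 0 0; 1 0.0003 -0.02 0 0 0 0")

```text
clock: 8.95
position: [0.4493, -0.1318, 0.0122]
ee_rot: [3.137, -0.166, 0.0]
force: [0.2, 0.7, 0.2]
width: 0.003
```

Run:
```python
from cell import status, viewer
from h import *
s=status.observe();print(s["position"],s["force"])
i=viewer.get_image("scene");cv2.imwrite("pics/s7.png",cv2.resize(i["pixels"][140:250,320:460,::-1],None,fx=5,fy=5,interpolation=cv2.INTER_CUBIC))
```

```text
[ 0.44928205 -0.13177559  0.01223314] [0.21964647 0.66445584 0.15157749]
```

View pics/s7.png

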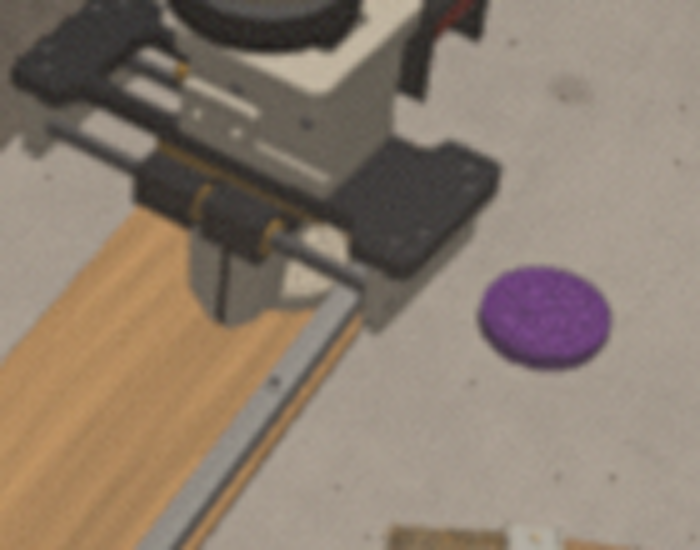

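The plate is still against the rail in front of the fingers, at crop (315,265). I go on 28 mm, then creep.

Call:
jog_arm(commands="1 0.0003 -0.02 0 0 0 0; 1 0.0003 -0.02 0 0 0 0; 1 0.0003 -0.02 0 0 0 0; 1 0.0003 -0.02 0 0 0 0; 1 0.0002 -0.013 0 0 0 0")

```text
clock: 9.5
position: [0.4496, -0.1599, 0.0122]
ee_rot: [3.137, -0.167, -0.0]
force: [0.4, 0.9, -0.7]
width: 0.005
```

Call:
jog_arm(commands="1 0.0001 -0.006 0 0 0 0; 1 0.0001 -0.006 0 0 0 0; 1 0.0001 -0.006 0 0 0 0; 1 0.0001 -0.006 0 0 0 0; 1 0 0 0 0 0 0")

```text
clock: 10.0
position: [0.4499, -0.1665, 0.0122]
ee_rot: [3.137, -0.166, 0.0]
force: [-0.2, 0.2, -0.3]
width: 0.004
```

Call:
jog_arm(commands="1 0 -0.004 0 0 0 0; 1 0 -0.004 0 0 0 0; 1 0 -0.003 0 0 0 0; 1 0 0 0 0 0 0; 1 0 0 0 0 0 0")

```text
clock: 10.5
position: [0.4498, -0.1697, 0.0122]
ee_rot: [-3.137, 0.166, -0.0]
force: [-1.0, 0.3, 1.0]
width: 0.005
```

Call:
jog_arm(commands="1 0 -0.003 0 0 0 0; 1 0 -0.003 0 0 0 0; 1 0 -0.003 0 0 0 0; 1 0 0 0 0 0 0; 1 0 0 0 0 0 0")

```text
clock: 11.0
position: [0.4499, -0.1717, 0.0122]
ee_rot: [-3.137, 0.165, -0.0]
force: [0.6, 4.1, 0.4]
width: 0.008
```

Call:
jog_arm(commands="1 0 -0.003 0 0 0 0; 1 0 -0.003 0 0 0 0; 1 0 0 0 0 0 0; 1 0 0 0 0 0 0; 1 0 0 0 0 0 0")

```text
clock: 11.5
position: [0.4499, -0.172, 0.0122]
ee_rot: [-3.135, 0.163, -0.0]
force: [-0.6, 10.1, 1.5]
width: 0.008
```

The stop holds firm: 10 N with no further motion. I back off along +y and lift clear.

Call:
jog_arm(commands="1 0 0.01 0 0 0 0; 1 0 0.03 0 0 0 0; 1 0 0.05 0 0 0 0; 1 0 0.05 0.05 0 0 0; 1 0 0.03 0.1 0 0 0")

```text
clock: 12.0
position: [0.4485, -0.1212, 0.0572]
ee_rot: [-3.136, 0.163, 0.005]
force: [1.0, -0.2, 0.3]
width: 0.004
```

Call:
jog_arm(commands="1 0 0.1 0.1 0 0 0; 1 0 0.1 0.1 0 0 0; 1 0 0.12 0.1 0 0 0; 1 0 0.12 0 0 0 0; 1 0 0.12 0 0 0 0")

```text
clock: 12.5
position: [0.4501, 0.0467, 0.1495]
ee_rot: [3.137, -0.166, 0.005]
force: [-0.6, -0.3, -0.7]
width: 0.002
```

Run:
```python
from cell import status, viewer
from h import *
s=status.observe();print(s["position"],s["force"])
i=viewer.get_image("scene");cv2.imwrite("pics/s8.png",cv2.resize(i["pixels"][100:220,330:490,::-1],None,fx=4.5,fy=4.5,interpolation=cv2.INTER_CUBIC))
print(plate(i,(360,150,410,200)))
```

```text
[0.45012228 0.04670171 0.14945054] [-0.61882324 -0.30652111 -0.70844089]
(array([386.07276507, 157.15384615]), array([  0,   0,  50,  21, 481], dtype=int32), array([ 0.48071014, -0.28189174,  0.019     ]))
```

View pics/s8.png

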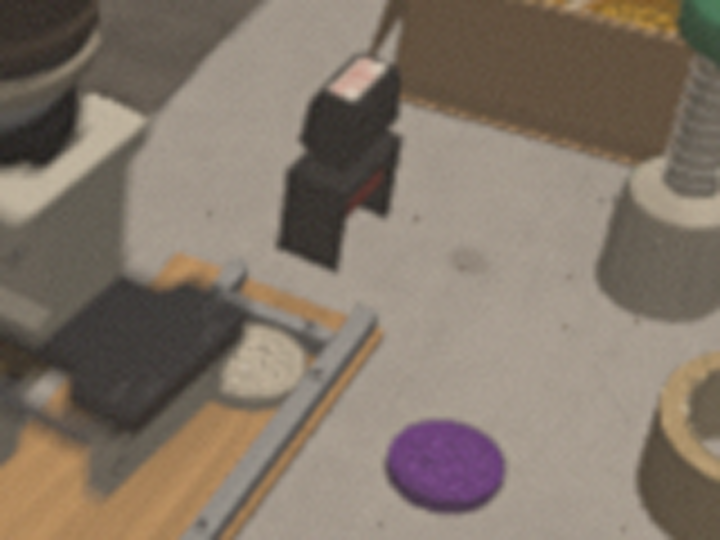

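The plate sits in the pocket at crop (263,362), touching the stop and the rail, and the stamp is standing. I move clear for a measured check.

Call:
jog_arm(commands="1 0 0.12 0.1 0 0 0; 1 0 0.12 0.1 0 0 0; 1 0 0.12 0 0 0 0; 1 0 0.12 0 0 0 0; 1 0 0.12 0 0 0 0")

```text
clock: 13.05
position: [0.4492, 0.2265, 0.2085]
ee_rot: [3.137, -0.165, 0.002]
force: [0.7, -0.2, -0.1]
width: 0.011
```

Run:
```python
from cell import status, viewer
from h import *
a,b=viewer.get_image("top"),viewer.get_image("scene")
c=[cv2.resize(i["pixels"][v:v+72,u:u+140,::-1],None,fx=4,fy=4,interpolation=cv2.INTER_CUBIC) for i,u,v in ((a,400,190),(b,330,140))]
cv2.imwrite("pics/b9.png",np.vstack(c))
```

```text
(no output)
```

View pics/b9.png

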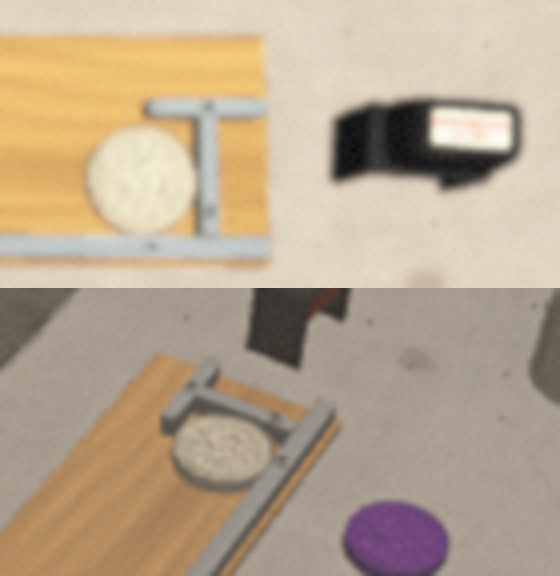

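Top view: the plate at (142,180) touches the stop at column 196 and the rail at row 233. Its centre is about 33 mm from the stop's middle. The stamp has not moved.

```bash
python3 -c "
from cell import arm
print(arm.sign_off())"
```

```text
the job is handed in; nothing more can be done
None
```

The plate is home in the lipped corner pocket at the -y end, and the job is handed in; the sign-off reported no verdict. With the fingertips shut, I pushed it straight onto the rail (about 5 N at contact). I then slid it along the rail with the push angled about 6° towards the rail, until the stop held it at 10 N. The robot's clock was at about 13 s.

- **Plate:** the last top and scene views show it flat in the pocket, touching both the stop and the rail. I read its centre at about 33 mm from the stop's middle, within camera accuracy of about 2 mm.
- **Bystanders:** the stamp stands where it was. I did not measure the cake again, but the low fingertips never came near it, and only the lifted arm retreated on its side, at about 0.2 m height.
- **Checks that failed or disagreed:** the arm blocked the top view during the slide. My automatic plate finder also gave false positions when the gripper was in view, so I judged contact from the scene pictures and the force readings.

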